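Draw the parts case out from under the bench riser with the pull hook

ROBOT

A 6-joint arm with a two-finger parallel gripper is mounted at the origin on a cart in front of the work surface, level with it; the furniture and walls round the work are solid. World frame = base frame: x ahead of the robot, y to its left, z up, the work surface at z = 0. Lengths are in mm, angles in rad, forces in N, time in s.
With the tool pointing down it reaches from about 275 to 750 mm from the base axis. Payload 10.2 kg.
Tool frame: the origin (TCP) lies between the finger pads; the fingertips stand 14 mm ahead of it and the grasp point (between the pads) lies 5 mm behind it (tip_reach is the distance from the TCP to the fingertips, in mm); z points along the fingers, y is the line along which they close (so a half turn about z gives the same grasp; the last joint's range is limited). The gripper opens to 85 mm and grips with 20 to 120 N. Pads are 22 mm wide; open, the fingers measure 114 mm over their backs; the gripper's body (76 mm by 85 mm) begins 54 mm behind the grasp point. The pads swing forward as they close: fully open they stand 13 mm farther back than shut.
Start: joints at [-1.533, 0.313, 1.498, -0, 1.331, -0.223], TCP at [135.36, -507.256, 245.294] pointing down, gripper open.
Joint ranges: [-2.94, 2.94], [-0.97, 2.17], [0.19, 2.56], [-1.23, 4.37], [0.02, 3.11], [-2.88, 2.88]. Speed limits (rad/s): [2.39, 2.39, 3.01, 3.14, 3.14, 3.14].

INTERFACE

Orientations are given as a unit quaternion [w, x, y, z].
In Python, from rig import * gives the robot as it stands.
- The arm moves only by the tool arm_command, never from a script. Its argument "steps" is a list that holds one entry, the list of rows, each a list of 7 numbers: the opening, from 0 (shut) to 1 (fully open), then the shift along the tool's x, y, z each as a share of 0.05 m, from -1 to 1, then the turn, a rotation vector about the tool's x, y, z each as a share of 0.15 rad, from -1 to 1. A call has 1 to 8 rows; each row shifts and turns the commanded pose from where the row before left it, along the tool's axes as they then stand; what a row does not reach is not made up. A row lasts 1/8 s, in which the tool goes at most 62.5 mm and 10.7 degrees, less where a joint would pass 70% of its speed; a pose out of reach is approached as far as the arm can. A call with a number of a shift or a turn outside -1 to 1 is refused whole. A call with a gripper value outside its range is refused whole. The fingers move at their own pace and stop on an object; "squeeze" is the grip in N (left out, the last holds). Time passes only in rows, so rows that do not move let the fingers close. It gives the time, the measured TCP pose, the force, the opening and the grip force at its end, in the units of the state.
- sense(): the state, without advancing time (a new reading comes with each control period).
- capture(name): name is "side" or "top" or "wrist"; returns the picture (420x560x3 uint8, red, green, blue); there is no depth.
- get_calibration(name): a dict with "intrinsics" (3x3 intrinsics, pixels), "rvec" (rotation vector, rad) and "tvec" (3), from world to camera coordinates, as OpenCV has them; the wrist camera has in their place "T_tool_cam" (4x4, takes a point from camera to tool coordinates, whose origin is the TCP and whose axes are the flange's). Camera axes: x right, y down, z forward; pixel columns grow to the right and rows downward; lengths in mm; the calibration is good to about 2 mm. The wrist camera is an equidistant fisheye: a pixel r from the principal point sees the ray r / f radians off the axis. A picture is of the moment at which its call begins: read the wrist's pose just before it. get_calibration takes no time and is no camera call.
- finish_job(): hands the job in; it is judged then, once.
The state is a dict: "time_s": time; "joints": joint angles; "dq": joint speeds; "tau": joint torques, N m; "eef_pos": TCP position; "ee_rot": TCP orientation; "force": force on the tool from outside, world axes, zero at the start; "wrist_torque": the same for the moment, N m; "grip_width": opening from 0.0 (shut) to 1.0 (fully open); "grip_force": force on a finger pad.
Only numpy, scipy, OpenCV 4.12 (cv2) and the standard library are available. Lean on these libraries where they do the work, as an engineer would, in place of code of your own. Each camera call takes 0.05 s, during which the arm holds its last target. There are 200 camera calls.

TASK

Take the pull hook from its stand, slip its bent tip down through the ring of the swivel eye on the front of the grey parts case under the bench riser, and gently draw the case straight out until at least half of it stands out in front of the riser's board. Then unhook, hang the hook back in the notch of its stand and let go. Move the case only with the hook, do not lean on it, and leave everything else where it is.

Things in the scene. Friction and masses are not known exactly. Their poses are not given: they have to be found in the camera images.
- hook: Pull hook hanging upright in the stand, 0.16 kg. Origin: centre of the underside of its round flange (dia 32, 5 thick); z up the handle. Handle: wood, 22 x 22 mm, sides along x, y, z 5 to 83. Shaft: steel, 7 mm thick, down to z = -120, there bent 50 deg towards -x into a round-ended tip 26 mm long. With the handle leant 30 deg towards -x, the tip points down and 20 deg back to that side.
- tip (a point): Middle of the hook's round tip end, at (-20, 0, -137) mm in the hook's frame.
- riser: Fixed plywood bench riser, front facing -x. Board 170 (x) x 272 (y) x 16 mm, underside 155 mm above the bench, front edge at x = -85 mm, on three 12 mm uprights at y = -122, 0, 122 mm (from x = -73 mm back): two bays 110 mm wide, open to the front. Origin: on the bench under the middle of the board.
- case: Closed grey steel parts case, 100 (x) x 95 (y) x 64 mm, 0.35 to 0.7 kg, loose on the bench in either bay, all of it under the board at the start. Origin: centre of its underside; front faces -x, front face at x = -50 mm.
- pin (a point): Upright pin of the case's swivel eye, at (-58, 0, 34) mm in the case's frame. The eye, a level ring (inside dia 22, wire 5 mm) on a neck, turns easily about the pin; ring centre 28 mm from the pin. It starts at an unmeasured angle up to 0.6 rad left or right of straight ahead (-x): find it by touch or sight. Only bench below it. Ring centre starts under the board, 26 to 38 mm behind its edge.
- stand: Fixed hook stand: foot 100 x 90 x 12 mm, post at the back (x 36 to 52 mm) and a steel fork, 8 mm thick, top 160 mm above the bench: two prongs from x = -25 to 20 mm, each 20 wide, with a notch 16 mm wide between them (y -8 to 8), open to the front (-x), closed behind x = 18. Origin: on the bench below the notch point.
- notch (a point): Notch point, at (0, 0, 160) mm in the stand's frame: middle of the notch, at the fork's top. The hook's origin is here when hung, to about 10 mm along the notch; its turn about the vertical is free. To take the hook, lift it 10 to 15 mm and move it out to the front (-x of the stand).
- screw_box: Bystander: blue lidded plastic box, 134 x 91 x 49 mm, no eye, loose in the other bay of the riser.
- tape_roll: Bystander: roll of beige tape, 104 mm across, 25 mm high, lying on the rear half of the riser's board.
- paint_tin: Bystander: paint tin, diameter 77, height 77 mm, on the bench on the left if the stand is on the right, and the other way round.
- tape_measure: Bystander: yellow tape measure, 91 x 34 x 66 mm, in front of the riser, nearer the robot.
- torch: Bystander: black torch, 161 mm long, 36 mm high, lying in front of the riser, nearer the robot.
- oil_can: Bystander: green oil can, 180 mm high, at the back right.
- offcut: Bystander: pine offcut, 90 x 42 x 30 mm, at the right.
Not all that is in view belongs to the job. There is more than one size of the case; the one meant has the size given above.

How it is judged:
By the outcome, as a careful person would: the job done as asked, in the order asked, and still so for the second after the job is handed in, with the robot touching nothing.
It also fails if it takes over 72 s, if anything falls off the work surface, if the arm or the gripper's body presses on something with over 40 N, if the wrist force passes 120 N, or if a joint passes its speed limit or range.

## Working session

There is one attempt and no reset: what is moved stays moved. The work goes in short steps, Python scripts to look and compute and a tool call to move; the robot and the scene stay as the last step left them, time stands still between calls to the robot, and variables do not carry over. Pictures are saved under pics/ and viewed, at most 10 in all, crops included, and the job is handed in when it is done.

Besides the shell and the picture viewer there is one more tool, called after "Emit:" by a JSON object that holds its "fn" and its "kwargs". arm_command: Moves the arm, as the interface text tells. Its arguments: {"type":"object","properties":{"steps":{"type":"array"},"squeeze":{"type":"number"}},"required":["steps"]}

```bash
ls; mkdir -p pics; python3 - <<'E'
from rig import *
import cv2
print(sense())
for n in ["top","side","wrist"]:
    c=get_calibration(n); print(n,c)
    cv2.imwrite(f"pics/{n}0.png",capture(n)[:,:,::-1])
E
```

```text
pics
{'time_s': 0.0, 'joints': array([-1.53338838e+00,  3.13427207e-01,  1.49846183e+00, -4.11314683e-06,
        1.33102034e+00, -2.23429912e-01]), 'dq': array([ 6.17481106e-05,  1.82607228e-04, -7.10454893e-04, -1.13520860e-03,
        1.94950757e-03, -6.24658571e-04]), 'tau': array([ 2.42160795e-04, -4.12255669e+01, -2.59744424e+01, -1.45499498e-04,
        4.11456669e-03, -1.19111522e-05]), 'eef_pos': array([ 135.35470068, -506.98832483,  244.73741977]), 'ee_rot': array([-6.55700592e-04,  9.91507220e-01,  1.30049985e-01,  5.91577476e-05]), 'force': array([ 0.79137581, -0.60706235,  0.73046894]), 'wrist_torque': array([-0.03028879, -0.00879357,  0.01911442]), 'grip_force': 0.0, 'grip_width': 1.000239184697456}
top {'intrinsics': array([[535.56391287,   0.        , 275.72584377],
       [  0.        , 535.56391287, 212.2054248 ],
       [  0.        ,   0.        ,   1.        ]]), 'rvec': array([ 2.3819361 , -1.7500769 ,  0.20798883]), 'tvec': array([-208.59913332,  583.89797865, 1329.51483429])}
side {'intrinsics': array([[439.92844027,   0.        , 284.85236635],
       [  0.        , 439.92844027, 215.50155312],
       [  0.        ,   0.        ,   1.        ]]), 'rvec': array([ 0.76209168, -2.23810446,  1.44574178]), 'tvec': array([431.07389195, 256.69910808, 978.32938223])}
wrist {'intrinsics': array([[325.1922621 ,   0.        , 282.40704226],
       [  0.        , 325.1922621 , 205.89537817],
       [  0.        ,   0.        ,   1.        ]]), 'T_tool_cam': array([[-5.23121699e-04, -9.66340357e-01, -2.57266477e-01,
         6.46031021e+01],
       [ 9.99999417e-01, -7.48596207e-04,  7.78482039e-04,
        -2.91526193e-01],
       [-9.44867321e-04, -2.57265920e-01,  9.66340185e-01,
        -1.28550693e+02],
       [ 0.00000000e+00,  0.00000000e+00,  0.00000000e+00,
         1.00000000e+00]])}
```

View pics/top0.png

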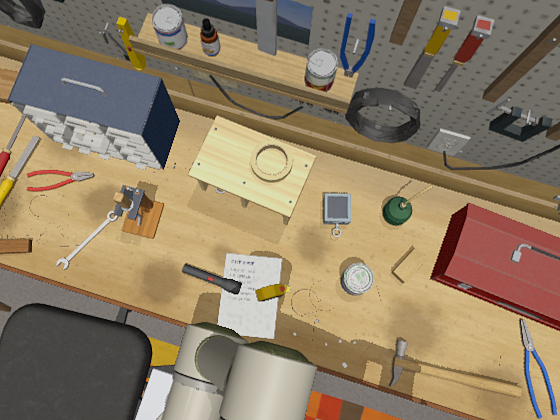

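View pics/side0.png

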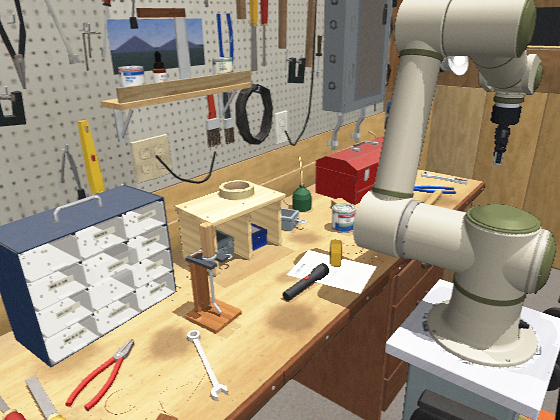

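Top view: riser at (190–315,120–215), stand with the hook at about (135,205), decoy case with eye at (337,208), paint tin (357,280). Side view: grey case with eye in the left bay at (222,245), blue box in the other bay (258,237), stand at (208,280). Case candidates: A, the one under the riser (side 222,245); B, the one outside (top 337,208; side 290,220). The text says the case is under the riser, so A. I'll check it in a close crop.

```bash
cat > h.py <<'E'
from rig import *
import cv2, numpy as np
from scipy.spatial.transform import Rotation as R
def ray(n,uv):
    c=get_calibration(n);Rm=cv2.Rodrigues(c["rvec"])[0];o=-Rm.T@c["tvec"]
    d=Rm.T@np.linalg.inv(c["intrinsics"])@np.array([uv[0],uv[1],1.]);return o,d/np.linalg.norm(d)
def plane(n,uv,z):
    o,d=ray(n,uv);return o+d*(z-o[2])/d[2]
def two(a,ua,b,ub):
    o1,d1=ray(a,ua);o2,d2=ray(b,ub)
    t=np.linalg.lstsq(np.c_[d1,-d2],o2-o1,rcond=None)[0]
    p,q=o1+t[0]*d1,o2+t[1]*d2;return (p+q)/2,np.linalg.norm(p-q)
def proj(n,P):
    c=get_calibration(n);return cv2.projectPoints(np.array(P,float).reshape(-1,3),c["rvec"],c["tvec"],c["intrinsics"],None)[0][:,0]
E
python3 - <<'E'
from h import *
a=cv2.imread("pics/top0.png")[115:265,100:320]; b=cv2.imread("pics/side0.png")[175:335,165:315]
a=cv2.resize(a,(800*220//440,int(150*400/220)),interpolation=3)
A=cv2.resize(cv2.imread("pics/top0.png")[115:240,110:320],(400,238),interpolation=3)
S=cv2.resize(cv2.imread("pics/top0.png")[170:250,95:175],(362,362),interpolation=3)
B=cv2.resize(cv2.imread("pics/side0.png")[175:335,175:290],(400,557),interpolation=3)
L=np.zeros((600,800,3),np.uint8);L[:238,:400]=A;L[238:600,:362]=S;L[:557,400:]=B
cv2.imwrite("pics/crop1.png",L)
E
```

```text
(no output)
```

View pics/crop1.png

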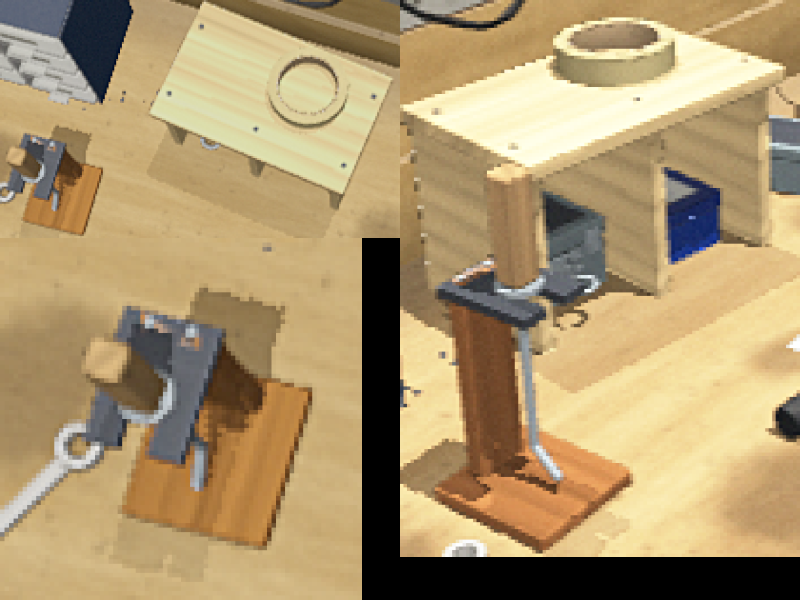

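The crop shows the grey case with its level ring in the left bay (side ring ≈ (228,256), top ≈ (219,190)). It is under the riser and next to the blue box, so A is the right one. The hook hangs in the fork with its tip bent towards the robot.

```bash
python3 - <<'E'
from h import *
np.set_printoptions(precision=1,suppress=True)
for nm,a,b in [("handletop",(118.9,196.5),(207.2,224.5)),("tip",(139.2,223.5),(219.6,312.4)),("flange",(128,205),(209.5,257)),("ring",(219.2,190.1),(228.2,256.4))]: print(nm,*two("top",a,"side",b))
c=[plane("top",p,171) for p in [(217.6,116),(314.7,156),(290,214.5),(189.8,173)]]
print(np.array(c)); print([np.linalg.norm(c[i]-c[(i+1)%4]) for i in range(4)])
print("stand",np.array([plane("top",p,160) for p in [(122.6,185.5),(145.4,189.9),(132,219),(119.3,215)]]))
# foot corners
S=lambda x,y:(95+x/4.525,170+(y-238)/4.525)
print("foot",np.array([plane("top",S(*p),12) for p in [(310,390),(268,545),(124,512)]]))
print("ringplane34",plane("top",(219.2,190.1),34),plane("side",(228.2,256.4),34))
E
```

```text
handletop [507.8 317.  240.4] 2.3274835531665707
tip [490.7 318.3  19.7] 0.12175230005563495
flange [508.2 317.7 160.7] 0.17654050421692516
ring [638.5 140.2  38.6] 0.30383123226654346
[[789.4 182.2 171. ]
 [761.4 -80.4 171. ]
 [601.4 -65.5 171. ]
 [627.5 199.  171. ]]
[np.float64(264.0892727621055), np.float64(160.6958141081289), np.float64(265.8023282699029), np.float64(162.85137444108602)]
stand [[550.5 348.2 160. ]
 [556.8 291.  160. ]
 [478.7 296.3 160. ]
 [478.7 329.1 160. ]]
foot [[563.4 277.3  12. ]
 [467.  268.5  12. ]
 [460.1 356.9  12. ]]
ringplane34 [639.7 141.1  34. ] [644.4 134.4  34. ]
```

```bash
cat >> h.py <<'E'
def pose(s=None):
    s=s or sense();q=s["ee_rot"];return np.array(s["eef_pos"]),R.from_quat([q[1],q[2],q[3],q[0]])
def tool(yaw,lean):
    "tool down, x at yaw, z leant forward by lean deg"
    return R.from_euler("z",yaw)*R.from_euler("x",180,degrees=True)*R.from_euler("y",lean,degrees=True)
def plan(wps,g,start=None):
    "wps: (pos,R,nrows); prints rounded rows"
    p,r=start or pose()
    for P,Q,n in wps:
        rows=[]
        for k in range(n):
            f=1/(n-k); sh=r.inv().apply((np.array(P)-p)*f)/50; rv=(r.inv()*Q).as_rotvec()*f/.15
            v=np.round(np.r_[sh,rv],2); rows.append([g]+[float(x) for x in v+0.])
            p=p+r.apply(v[:3]*50); r=r*R.from_rotvec(v[3:]*.15)
            if abs(v).max()>1: print("!! over 1")
        print("->",np.round(p,1))
        for x in rows: print(str(x).replace(" ",""),end=",")
        print()
    return p,r
E
python3 - <<'E'
from h import *
np.set_printoptions(precision=1,suppress=True)
T=R
def q(f): return tool(.26*(1-f),40*max(0,(f-.3)/.7))
plan([((240,-330,300),tool(.22,0),6),((370,-90,330),tool(.12,5),7),((400,110,320),tool(.05,22),6),((400,200,300),tool(-.02,40),5)],1)
for nm,p,z in [("torch",(185,266),20),("torch2",(240,290),20),("meas",(258,298),33),("meas2",(284,288),33)]: print(nm,plane("top",p,z))
E
```

```text
-> [ 239.8 -330.2  300.1]
[1,0.49,-0.48,-0.18,0.0,0.0,0.05],[1,0.49,-0.48,-0.18,0.0,0.0,0.04],[1,0.48,-0.49,-0.18,0.0,0.0,0.05],[1,0.48,-0.49,-0.19,0.0,0.0,0.04],[1,0.47,-0.49,-0.18,0.0,0.0,0.05],[1,0.47,-0.5,-0.19,-0.01,0.0,0.04],
-> [370.1 -89.9 330.1]
[1,0.51,-0.59,-0.09,0.0,0.08,0.1],[1,0.51,-0.6,-0.08,0.0,0.08,0.09],[1,0.5,-0.6,-0.07,-0.01,0.08,0.1],[1,0.49,-0.61,-0.07,0.0,0.09,0.09],[1,0.48,-0.62,-0.06,-0.01,0.08,0.1],[1,0.47,-0.62,-0.06,0.0,0.09,0.09],[1,0.47,-0.63,-0.05,-0.01,0.08,0.1],
-> [399.9 110.1 320. ]
[1,0.18,-0.65,0.05,-0.02,0.33,0.08],[1,0.16,-0.65,0.05,-0.02,0.33,0.08],[1,0.15,-0.65,0.06,-0.02,0.33,0.07],[1,0.14,-0.66,0.07,-0.01,0.33,0.08],[1,0.14,-0.66,0.07,-0.02,0.33,0.07],[1,0.12,-0.66,0.08,-0.01,0.33,0.08],
-> [399.8 200.2 299.9]
[1,-0.01,-0.36,0.08,-0.05,0.42,0.08],[1,-0.02,-0.36,0.08,-0.05,0.42,0.08],[1,-0.03,-0.36,0.07,-0.05,0.42,0.08],[1,-0.04,-0.36,0.07,-0.05,0.42,0.08],[1,-0.06,-0.36,0.06,-0.04,0.41,0.08],
torch [419.6 163.   20. ]
torch2 [403.2   5.2  20. ]
meas [396.8 -46.5  33. ]
meas2 [ 441.3 -102.9   33. ]
```

Emit:
{"fn": "arm_command", "kwargs": {"steps": [[[1,0.49,-0.48,-0.18,0,0,0.05],[1,0.49,-0.48,-0.18,0,0,0.04],[1,0.48,-0.49,-0.18,0,0,0.05],[1,0.48,-0.49,-0.19,0,0,0.04],[1,0.47,-0.49,-0.18,0,0,0.05],[1,0.47,-0.5,-0.19,0,0,0.04]]]}}

```text
time_s: 0.9
eef_pos: [240.2, -329.2, 300.5]
ee_rot: [-0.0, 0.994, 0.11, -0.0]
force: [-0.8, -0.3, 1.0]
grip_width: 1.001
grip_force: 0.0
```

Emit:
{"fn": "arm_command", "kwargs": {"steps": [[[1,0.51,-0.59,-0.09,0,0.08,0.1],[1,0.51,-0.6,-0.08,0,0.08,0.09],[1,0.5,-0.6,-0.07,0,0.08,0.1],[1,0.49,-0.61,-0.07,0,0.09,0.09],[1,0.48,-0.62,-0.06,0,0.08,0.1],[1,0.47,-0.62,-0.06,0,0.09,0.09],[1,0.47,-0.63,-0.05,0,0.08,0.1]]]}}

```text
time_s: 1.78
eef_pos: [370.4, -88.8, 330.8]
ee_rot: [-0.005, 0.997, 0.059, 0.043]
force: [1.2, -1.0, 0.7]
grip_width: 0.999
grip_force: 0.0
```

Emit:
{"fn": "arm_command", "kwargs": {"steps": [[[1,0.18,-0.65,0.05,-0.02,0.33,0.08],[1,0.16,-0.65,0.05,-0.02,0.33,0.08],[1,0.15,-0.65,0.06,-0.02,0.33,0.07],[1,0.14,-0.66,0.07,-0.01,0.33,0.08],[1,0.14,-0.66,0.07,-0.02,0.33,0.07],[1,0.12,-0.66,0.08,-0.01,0.33,0.08]]]}}

```text
time_s: 2.52
eef_pos: [399.8, 111.1, 321.5]
ee_rot: [-0.008, 0.981, 0.024, 0.191]
force: [0.6, -1.4, 0.1]
grip_width: 1.001
grip_force: 0.0
```

Emit:
{"fn": "arm_command", "kwargs": {"steps": [[[1,-0.01,-0.36,0.08,-0.05,0.42,0.08],[1,-0.02,-0.36,0.08,-0.05,0.42,0.08],[1,-0.03,-0.36,0.07,-0.05,0.42,0.08],[1,-0.04,-0.36,0.07,-0.05,0.42,0.08],[1,-0.06,-0.36,0.06,-0.04,0.41,0.08],[1,0,0,0,0,0,0]]]}}

```text
time_s: 3.28
eef_pos: [398.9, 200.9, 301.0]
ee_rot: [0.001, 0.94, -0.009, 0.34]
force: [-0.1, -0.7, 0.5]
grip_width: 1.001
grip_force: 0.0
```

```bash
cat >> h.py <<'E'
def wray(uv,ps):
    c=get_calibration("wrist");K=c["intrinsics"];T=c["T_tool_cam"];p,r=ps
    v=(np.array(uv,float)-K[:2,2])/K[0,0];t=np.linalg.norm(v)
    d=np.r_[np.sin(t)*v/max(t,1e-9),np.cos(t)]
    return p+r.apply(T[:3,3]),r.apply(T[:3,:3]@d)
def meet(rays):
    A=sum(np.eye(3)-np.outer(d,d) for o,d in rays);b=sum((np.eye(3)-np.outer(d,d))@o for o,d in rays)
    x=np.linalg.solve(A,b);return x,[float(np.linalg.norm(np.cross(x-o,d))) for o,d in rays]
def hit(rr,z): o,d=rr;return o+d*(z-o[2])/d[2]
def wproj(P,ps):
    c=get_calibration("wrist");K=c["intrinsics"];T=c["T_tool_cam"];p,r=ps
    x=T[:3,:3].T@(r.inv().apply(np.array(P,float)-p)-T[:3,3]);t=np.arctan2(np.hypot(*x[:2]),x[2]);return K[:2,2]+K[0,0]*t*x[:2]/np.hypot(*x[:2])
E
python3 - <<'E'
from h import *
import pickle
s=sense();print(s["time_s"],s["eef_pos"],s["joints"]);ps=pose(s)
im=capture("wrist")[:,:,::-1];pickle.dump(ps,open("w1.pkl","wb"));cv2.imwrite("pics/w1.png",im)
print(wproj((638.5,140,38),ps),wproj((508,317,160),ps))
plan([((400,270,300),tool(-.02,40),4)],1)
cv2.imwrite("pics/w1b.png",cv2.resize(im,(800,600),interpolation=3))
E
```

```text
3.275 [398.88816547 200.9139602  301.0499398 ] [ 0.3172852  -0.17373434  2.02414696 -0.34720196  0.65265122  2.11441081]
[320.95982386 153.73754584] [166.34121058 197.87158365]
-> [399.8 269.9 299.8]
[1,-0.01,-0.35,0.01,-0.01,0.0,0.0],[1,-0.01,-0.35,0.0,-0.01,0.01,0.0],[1,-0.01,-0.35,0.0,-0.01,0.0,-0.01],[1,-0.01,-0.34,0.01,0.0,0.01,0.0],
```

View pics/w1b.png

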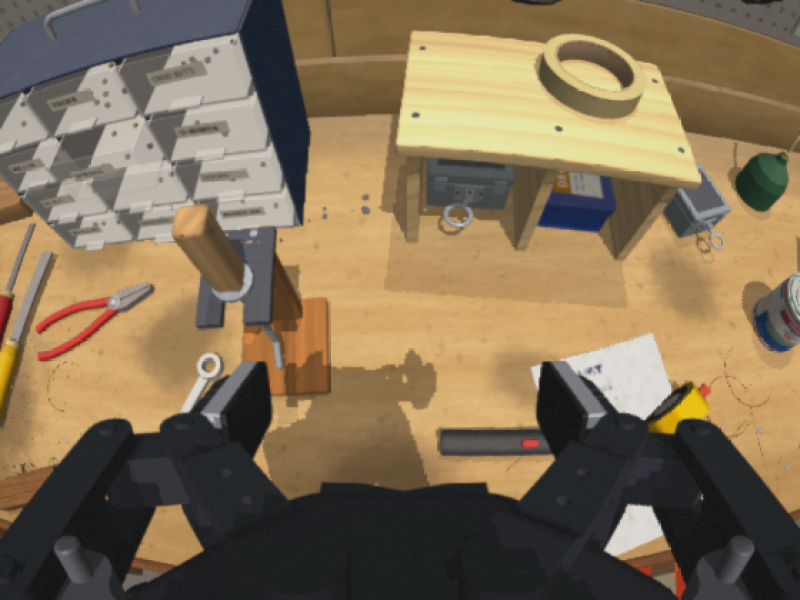

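Wrist view (800x600): case with eye in the left bay, ring centre (458,215), pin ~(465,196); hook handle top (192,220), flange (231,285), tip (278,352); board front bottom corners (398,150) and (698,184). Now a second viewpoint for the baseline.

Emit:
{"fn": "arm_command", "kwargs": {"steps": [[[1,0,-0.35,0,0,0,0],[1,0,-0.35,0,0,0,0],[1,0,-0.35,0,0,0,0],[1,0,-0.35,0,0,0,0],[1,0,0,0,0,0,0]]]}}

```text
time_s: 3.95
eef_pos: [401.5, 270.1, 302.5]
ee_rot: [0.001, 0.94, -0.01, 0.341]
force: [-0.7, -0.7, 0.0]
grip_width: 1.002
grip_force: 0.0
```

```bash
python3 - <<'E'
from h import *
import pickle
s=sense();print(s["time_s"],s["eef_pos"]);ps=pose(s)
im=capture("wrist")[:,:,::-1];pickle.dump(ps,open("w2.pkl","wb"));cv2.imwrite("pics/w2.png",im)
w1=cv2.imread("pics/w1.png")
p2=wproj((638.5,140,38),ps);h2=wproj((508,317,170),ps);print(p2,h2)
L=np.zeros((600,800,3),np.uint8)
def crop(im,x,y,w,h,k): return cv2.resize(im[y:y+h,x:x+w],(w*k,h*k),interpolation=cv2.INTER_CUBIC)
x2,y2=int(p2[0])-40,int(p2[1])-40
L[:300,:400]=crop(w1,280,95,80,60,5)[:300]; 
L[:300,400:]=crop(im,x2,y2-15,80,60,5)
L[300:,:400]=crop(w1,110,135,100,75,4)[:300] if False else cv2.resize(w1[135:270,110:290],(400,300),interpolation=2)
a,b=int(h2[0])-80,int(h2[1])-65
L[300:,400:]=cv2.resize(im[b:b+135,a:a+180],(400,300),interpolation=2)
print("crop2 ring origin",x2,y2-15,"hook origin",a,b)
cv2.imwrite("pics/crop2.png",L)
E
```

```text
3.95 [401.51827899 270.05680054 302.46064841]
[365.30170461 155.89771028] [231.39223042 195.07057096]
crop2 ring origin 325 100 hook origin 151 130
```

View pics/crop2.png

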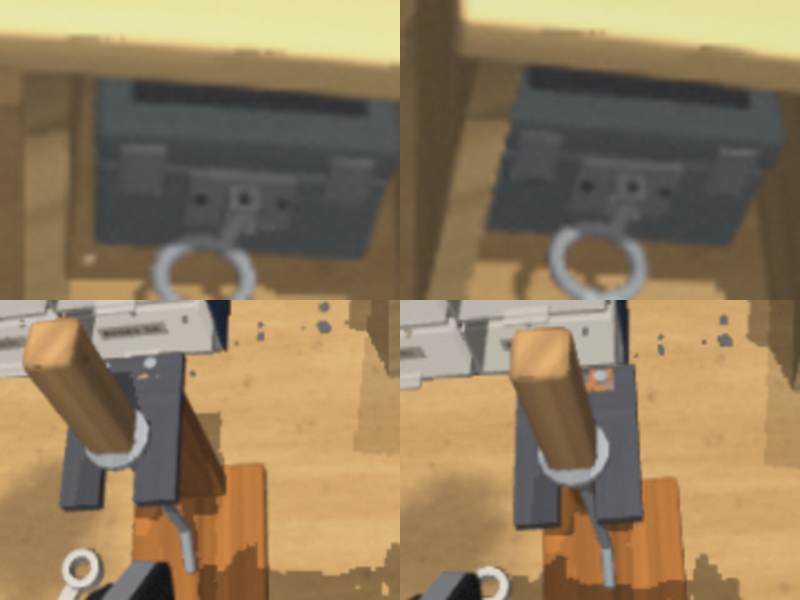

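Crops: ring centre at w1 (320.8,150.4) and w2 (364.6,152.6); case front bottom corners, handle top, flange, tip and prong corners readable in both. Triangulating.

```bash
python3 - <<'E'
from h import *
import pickle
np.set_printoptions(precision=1,suppress=True)
w1,w2=[pickle.load(open(f"w{i}.pkl","rb")) for i in (1,2)]
r1=lambda x,y:wray((280+x/5,95+y/5),w1); r2=lambda x,y:wray((325+(x-400)/5,100+y/5),w2)
k=400/180
h1=lambda x,y:wray((110+x/k,135+(y-300)/k),w1); h2=lambda x,y:wray((151+(x-400)/k,130+(y-300)/k),w2)
def show(n,*rr):
    x,e=meet(rr);print(n,x,np.array(e));return x
ring=show("ring",r1(204,277),r2(598,263)); show("ring4",r1(204,277),r2(598,263),ray("top",(219.2,190.1)),ray("side",(228.2,256.4)))
cl=show("caseBL",r1(97,242),r2(490,233));cr=show("caseBR",r1(360,257),r2(730,245))
print("at z0",hit(r1(97,242),0),hit(r1(360,257),0),hit(r2(490,233),0),hit(r2(730,245),0))
pin=show("pin",r1(240,222),r2(624,212));print("pin z34",hit(r1(240,222),36),hit(r2(624,212),36)); print("ring z34",hit(r1(204,277),34),hit(r2(598,263),34))
show("top",h1(55,343),h2(543,352),ray("top",(118.9,196.5)),ray("side",(207.2,224.5)))
show("top2",h1(55,343),h2(543,352))
show("flange",h1(116,437),h2(573,452));show("tip",h1(192,570),h2(610,585))
for n,a,b in [("LpL",(62,505),(517,525)),("LpR",(103,500),(557,520)),("RpL",(135,497),(602,520)),("RpR",(177,500),(641,518)),("backR",(185,352),(634,365))]: show(n,h1(*a),h2(*b))
# board front bottom/top edge corners from w1 800x600 view
for n,a in [("bFL",(398,150)),("bFR",(698,184))]: print(n,hit(wray((a[0]*.7,a[1]*.7),w1),155))
for n,a in [("L",(462,40)),]: print(n,hit(r2(*a),155))
E
```

```text
ring [646.3 139.4  35.5] [0. 0.]
ring4 [640.3 140.4  40.3] [2.2 2.4 2.1 2.6]
caseBL [661.7 171.2  31.1] [1. 1.]
caseBR [673.1  82.4   8.3] [0.1 0.1]
at z0 [685.4 168.8   0. ] [679.2  80.1   0. ] [682.6 163.9   0. ] [678.8  78.8   0. ]
pin [671.5 125.3  28.9] [0.5 0.5]
pin z34 [666.9 126.5  36. ] [665.7 127.9  36. ]
ring z34 [647.4 139.2  34. ] [647.3 138.9  34. ]
top [507.4 318.  240.9] [0.2 1.3 1.3 1.6]
top2 [509.8 320.1 237.5] [0.2 0.2]
flange [508.  320.5 163. ] [0. 0.]
tip [489.1 320.   15.9] [0.5 0.5]
LpL [475.9 343.9 159.7] [0.4 0.4]
LpR [482.7 328.8 148.2] [0.6 0.6]
RpL [476.4 306.4 165.4] [1.2 1.2]
RpR [481.  291.2 152.7] [0.3 0.3]
backR [557.8 295.3 154.7] [0. 0.]
bFL [630.4 201.9 155. ]
bFR [606.1 -74.7 155. ]
L [629.7 200.7 155. ]
```

```bash
python3 - <<'E'
from h import *
import pickle
np.set_printoptions(precision=1,suppress=True)
w1=pickle.load(open("w1.pkl","rb"))
print(hit(wray((208.6,159.6),w1),0),plane("side",(178,290),0),plane("side",(48,360),0), two("top",(160,166),"side",(178,290)))
plan([((460,310,325),tool(-.01,20),4),((508,319,312),tool(0,0),5),((508,319,200),tool(0,0),6)],1)
E
```

```text
[657.5 319.2   0. ] [667.9 298.2   0. ] [679.  630.6   0. ] (array([654. , 316.3,  17.5]), np.float64(14.720018538278655))
-> [459.9 310.1 324.9]
[1,0.29,-0.21,0.1,0.0,-0.58,-0.02],[1,0.3,-0.21,0.07,0.0,-0.58,-0.02],[1,0.31,-0.2,0.05,0.0,-0.58,-0.02],[1,0.31,-0.21,0.02,0.0,-0.57,-0.02],
-> [507.8 318.8 311.9]
[1,0.16,-0.04,0.11,0.0,-0.47,-0.01],[1,0.17,-0.04,0.1,0.0,-0.47,-0.01],[1,0.18,-0.04,0.09,0.01,-0.46,-0.01],[1,0.18,-0.03,0.08,0.0,-0.47,-0.02],[1,0.19,-0.03,0.07,0.01,-0.46,-0.01],
-> [507.8 318.9 199.9]
[1,0.0,0.0,0.37,0.0,0.0,0.0],[1,0.0,0.0,0.37,0.0,0.0,0.0],[1,0.0,0.0,0.37,0.0,0.0,0.0],[1,0.0,0.0,0.38,0.0,0.0,0.0],[1,0.0,0.0,0.37,0.0,0.0,0.0],[1,0.0,0.0,0.38,0.0,0.0,0.0],
```

Emit:
{"fn": "arm_command", "kwargs": {"steps": [[[1,0.29,-0.21,0.1,0,-0.58,-0.02],[1,0.3,-0.21,0.07,0,-0.58,-0.02],[1,0.31,-0.2,0.05,0,-0.58,-0.02],[1,0.31,-0.21,0.02,0,-0.57,-0.02]]]}}

```text
time_s: 4.5
eef_pos: [460.3, 309.9, 325.5]
ee_rot: [0.0, 0.985, -0.005, 0.173]
force: [0.3, 0.4, -0.6]
grip_width: 1.0
grip_force: 0.0
```

Emit:
{"fn": "arm_command", "kwargs": {"steps": [[[1,0.16,-0.04,0.11,0,-0.47,-0.01],[1,0.17,-0.04,0.1,0,-0.47,-0.01],[1,0.18,-0.04,0.09,0.01,-0.46,-0.01],[1,0.18,-0.03,0.08,0,-0.47,-0.02],[1,0.19,-0.03,0.07,0.01,-0.46,-0.01],[1,0,0,0,0,0,0]]]}}

```text
time_s: 5.25
eef_pos: [508.7, 318.1, 311.2]
ee_rot: [-0.001, 1.0, -0.001, -0.0]
force: [0.5, -0.1, -1.0]
grip_width: 1.003
grip_force: 0.0
```

```bash
python3 - <<'E'
from h import *
import pickle
s=sense();print(s["time_s"],s["eef_pos"],s["ee_rot"]);ps=pose(s)
im=capture("wrist")[:,:,::-1];cv2.imwrite("pics/w3.png",im);pickle.dump(ps,open("w3.pkl","wb"))
print(wproj((508,319,243),ps),wproj((508,319,160),ps))
cv2.imwrite("pics/w3b.png",cv2.resize(im[110:410,80:480],(800,600),interpolation=2))
E
```

```text
5.25 [508.66437367 318.08451222 311.22850886] [-8.63749518e-04  9.99999360e-01 -7.30898510e-04 -5.91687169e-06]
[281.20784874 225.41566862] [281.64461807 195.81815825]
```

View pics/w3b.png

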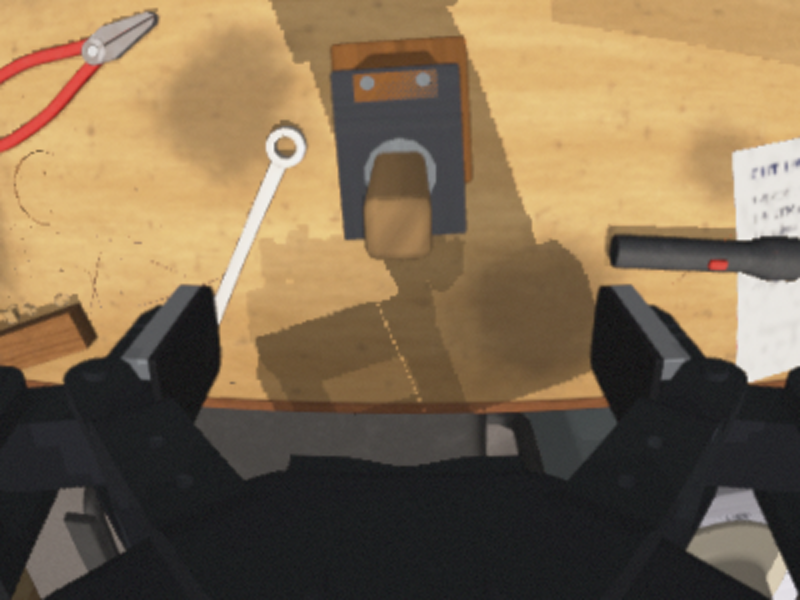

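Handle top at (398,228) in the crop, about 2 px from prediction and square to the gripper; hook axis is ~(508.5,320), stand yaw ≈ +0.07. Descending and gripping.

Emit:
{"fn": "arm_command", "kwargs": {"steps": [[[1,0,-0.04,0.37,0,0,0],[1,0,0,0.37,0,0,0],[1,0,0,0.37,0,0,0],[1,0,0,0.37,0,0,0],[1,0,0,0.37,0,0,0],[1,0,0,0.37,0,0,0],[1,0,0,0,0,0,0]]]}}

```text
time_s: 6.18
eef_pos: [506.7, 321.1, 200.6]
ee_rot: [-0.0, 1.0, 0.0, -0.0]
force: [-0.4, 0.2, 0.7]
grip_width: 0.999
grip_force: 0.0
```

Emit:
{"fn": "arm_command", "kwargs": {"steps": [[[0,0,0,0,0,0,0],[0,0,0,0,0,0,0],[0,0,0,0,0,0,0],[0,0,0,0,0,0,0],[0,0,0,0,0,0,0],[0,0,0,0,0,0,0],[0,0,0,0,0,0,0],[0,0,0,0,0,0,0]]], "squeeze": 70}}

```text
time_s: 7.18
eef_pos: [507.7, 321.4, 201.3]
ee_rot: [-0.001, 1.0, -0.0, 0.001]
force: [-1.1, -2.2, 6.0]
grip_width: 0.247
grip_force: 68.5
```

Emit:
{"fn": "arm_command", "kwargs": {"steps": [[[0,0,0,-0.14,0,0,0],[0,0,0,-0.14,0,0,0],[0,0,0,0,0,0,0],[0,-0.3,0.02,0,0,0,0],[0,-0.5,0.04,0,0,0,0],[0,-0.5,0.04,0,0,0,0],[0,-0.5,0.04,0,0,0,0],[0,0,0,0,0,0,0]]]}}

```text
time_s: 8.18
eef_pos: [416.5, 314.6, 215.0]
ee_rot: [-0.001, 1.0, 0.0, 0.0]
force: [0.2, -0.2, -2.1]
grip_width: 0.241
grip_force: 68.5
```

```bash
python3 - <<'E'
from h import *
s=sense();print(s["time_s"],s["eef_pos"],s["force"],s["grip_force"]);p,r=pose(s)
np.set_printoptions(precision=1,suppress=True)
t=capture("top")[:,:,::-1];sd=capture("side")[:,:,::-1];w=capture("wrist")[:,:,::-1]
f=p+np.array([0,0,-40.]);tip=f+[-20,0,-137]
a=proj("top",[f,tip])[0];b=proj("side",[f,tip]);print(a,b,proj("top",[f,tip])[1])
def c(im,q,w=100,h=75): 
    x,y=int(q[0])-w//2,int(q[1])-h//2;x=max(0,x);y=max(0,y);print(x,y);return cv2.resize(im[y:y+h,x:x+w],(400,300),interpolation=2)
L=np.zeros((600,800,3),np.uint8)
L[:300,:400]=c(t,proj("top",[tip])[0]);L[300:,:400]=cv2.resize(w[105:405,80:480],(400,300),interpolation=3)
x,y=b.mean(0).astype(int);print("side",x-80,y-60-20);L[:,400:]=cv2.resize(sd[y-90:y+90,x-60:x+60],(400,600),interpolation=2);print(x-60,y-90)
cv2.imwrite("pics/crop4.png",L)
E
```

```text
8.175 [416.53240818 314.57333453 214.97819717] [ 0.21359673 -0.20129107 -2.0678942 ] 68.53486776351929
[113.8 239.9] [[240.2 263.3]
 [250.4 320.4]] [126.1 256.2]
76 219
side 165 211
185 201
```

View pics/crop4.png

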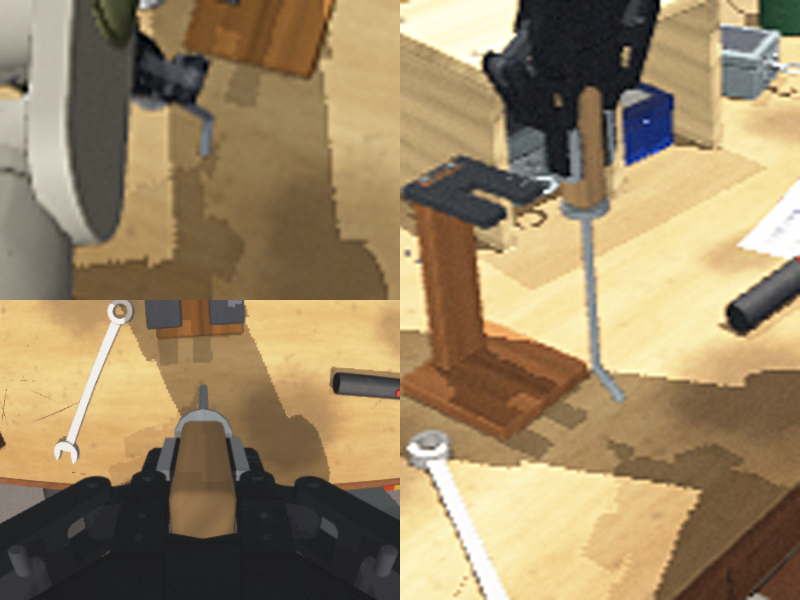

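Hook is gripped and clear of the fork: tip at top px (127.8,257.3), side px (250.4,320.4); flange side (240.5,264.9). Calibrate the tip in the tool frame and plan the approach.

```bash
python3 - <<'E'
from h import *
np.set_printoptions(precision=1,suppress=True)
s=sense();p,r=pose(s)
x,e=two("top",(127.75,257.25),"side",(250.4,320.4));print("tip",x,e,"in tool",r.inv().apply(x-p),"nominal",r.inv().apply(np.array([-20,0,-177.])))
E
```

```text
tip [397.  311.5  35.5] 3.676210760484357 in tool [-21.5   3.3 179.3] nominal [-20.2   0.2 177. ]
```

```bash
cat >> h.py <<'E'
TT=np.array([-20.5,1.,178.5])
def tcp(tip,Q): return np.array(tip,float)-Q.apply(TT)
E
python3 - <<'E'
from h import *
Q=tool(-.08,40)
plan([((420,250,260),tool(-.04,18),4),(tcp((560,150,60),Q),Q,6),(tcp((605,143,58),Q),Q,4)],0)
E
```

```text
-> [419.9 249.9 260.1]
[0,0.01,0.32,-0.23,-0.01,0.52,0.07],[0,0.03,0.32,-0.22,-0.01,0.52,0.06],[0,0.05,0.32,-0.22,-0.01,0.52,0.06],[0,0.07,0.33,-0.22,-0.02,0.53,0.07],
-> [461.4 158.9 210.2]
[0,0.09,0.3,0.21,-0.02,0.43,0.04],[0,0.08,0.3,0.21,-0.02,0.43,0.04],[0,0.07,0.29,0.22,-0.02,0.42,0.04],[0,0.05,0.29,0.22,-0.02,0.43,0.04],[0,0.04,0.3,0.23,-0.02,0.42,0.04],[0,0.04,0.29,0.22,-0.03,0.43,0.03],
-> [506.5 151.8 208. ]
[0,0.17,0.02,0.15,0.0,0.0,0.0],[0,0.17,0.02,0.16,0.0,0.0,0.0],[0,0.16,0.01,0.15,0.0,0.0,0.0],[0,0.17,0.02,0.16,0.0,0.0,0.0],
```

Emit:
{"fn": "arm_command", "kwargs": {"steps": [[[0,0.01,0.32,-0.23,-0.01,0.52,0.07],[0,0.03,0.32,-0.22,-0.01,0.52,0.06],[0,0.05,0.32,-0.22,-0.01,0.52,0.06],[0,0.07,0.33,-0.22,-0.02,0.53,0.07]]]}}

```text
time_s: 8.82
eef_pos: [420.0, 249.3, 260.5]
ee_rot: [0.003, 0.987, -0.02, 0.158]
force: [0.4, 0.6, -2.3]
grip_width: 0.25
grip_force: 68.8
```

Emit:
{"fn": "arm_command", "kwargs": {"steps": [[[0,0.09,0.3,0.21,-0.02,0.43,0.04],[0,0.08,0.3,0.21,-0.02,0.43,0.04],[0,0.07,0.29,0.22,-0.02,0.42,0.04],[0,0.05,0.29,0.22,-0.02,0.43,0.04],[0,0.04,0.3,0.23,-0.02,0.42,0.04],[0,0.04,0.29,0.22,-0.03,0.43,0.03]]]}}

```text
time_s: 9.57
eef_pos: [461.5, 158.2, 210.0]
ee_rot: [0.014, 0.939, -0.038, 0.343]
force: [0.0, -0.8, -1.7]
grip_width: 0.248
grip_force: 68.8
```

Emit:
{"fn": "arm_command", "kwargs": {"steps": [[[0,0.17,0.02,0.15,0,0,0],[0,0.17,0.02,0.16,0,0,0],[0,0.16,0.01,0.15,0,0,0],[0,0.17,0.02,0.16,0,0,0],[0,0,0,0,0,0,0]]]}}

```text
time_s: 10.2
eef_pos: [506.7, 151.7, 208.0]
ee_rot: [0.014, 0.939, -0.038, 0.342]
force: [-1.1, 0.5, -1.8]
grip_width: 0.248
grip_force: 68.8
```

```bash
cat > look.py <<'E'
from h import *
import sys,pickle
np.set_printoptions(precision=1,suppress=True)
n=sys.argv[1];c=np.array([float(v) for v in sys.argv[2:5]])
s=sense();p,r=pose(s);print(s["time_s"],p,s["force"],"tip est",p+r.apply(TT))
I={k:capture(k)[:,:,::-1] for k in("top","side","wrist")}
P={"top":proj("top",[c])[0],"side":proj("side",[c])[0],"wrist":wproj(c,(p,r))}
L=np.zeros((600,800,3),np.uint8)
for k,(w,h,x0,y0,W,H) in {"top":(60,45,0,0,400,300),"side":(60,90,400,0,400,600),"wrist":(100,75,0,300,400,300)}.items():
    x,y=np.maximum(0,(P[k]-[w/2,h/2]).astype(int));L[y0:y0+H,x0:x0+W]=cv2.resize(I[k][y:y+h,x:x+w],(W,H),interpolation=2)
    print(k,"px = ",(int(x),int(y)),"+ (crop -",(x0,y0),")/",W/w)
pickle.dump((p,r),open(n+".pkl","wb"));cv2.imwrite(f"pics/{n}.png",L)
E
python3 look.py a5 630 141 45
```

```text
10.2 [506.7 151.7 208. ] [-1.1  0.5 -1.8] tip est [605.3 142.7  58.1]
top px =  (187, 169) + (crop - (0, 0) )/ 6.666666666666667
side px =  (199, 210) + (crop - (400, 0) )/ 6.666666666666667
wrist px =  (232, 155) + (crop - (0, 300) )/ 4.0
```

View pics/a5.png

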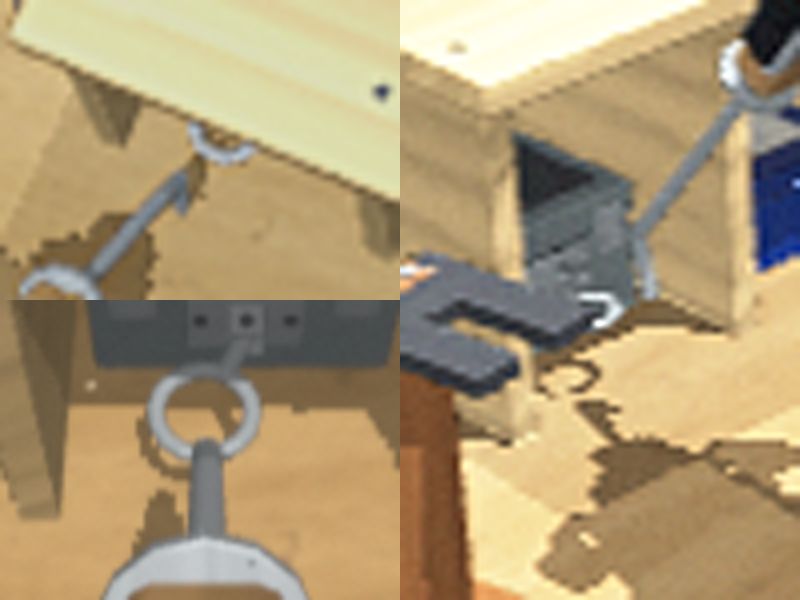

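Close view: wrist crop ring centre (204,410), hook bend just short of it at (207,440), laterally aligned; tip at side crop (650,293), top crop (180,210). Check numerically.

```bash
python3 - <<'E'
from h import *
import pickle
np.set_printoptions(precision=1,suppress=True)
w1,w2,a5=[pickle.load(open(f"{i}.pkl","rb")) for i in ("w1","w2","a5")]
rr=[wray((320.8,150.4),w1),wray((364.6,152.6),w2),wray((283,182.5),a5)]
print("ring",meet(rr)); print([hit(q,34.5) for q in rr])
x,e=two("top",(214,200.5),"side",(236.5,254));print("tip",x,e,"tool",a5[1].inv().apply(x-a5[0]))
p,r=a5;f=lambda v:p+r.apply(np.array(v,float))
b=f([0.5,0,161]);print("bend nominal",b,wproj(b,a5),"seen",(232+207/4,155+140/4))
E
```

```text
ring (array([648. , 139.1,  33.7]), [0.3514831328213279, 0.5020441909844823, 0.8039111717883465])
[array([647. , 139.2,  34.5]), array([647. , 139.1,  34.5]), array([648.4, 139.4,  34.5])]
tip [603.4 141.   58.1] 0.7783179410298874 tool [-21.9   2.9 177.3]
bend nominal [610.2 143.3  85. ] [282.3 192.2] seen (283.75, 190.0)
```

```bash
sed -i 's/^TT=.*/TT=np.array([-21.,1.5,178.])/' h.py; python3 - <<'E'
from h import *
Q=tool(-.08,40)
plan([(tcp((650,139.2,50),Q),Q,6),(tcp((645,139.3,15),Q),Q,8)],0)
E
```

```text
-> [552.1 148.7 200. ]
[0,0.1,0.0,0.12,0.0,0.0,0.0],[0,0.1,0.0,0.12,0.0,0.0,0.0],[0,0.1,0.0,0.12,0.0,0.0,0.0],[0,0.1,0.0,0.12,0.0,0.0,0.0],[0,0.1,0.0,0.12,0.0,0.0,0.0],[0,0.11,-0.01,0.12,0.0,0.0,0.0],
-> [546.9 148.5 164.9]
[0,-0.07,0.0,0.06,0.0,0.0,0.0],[0,-0.07,0.0,0.06,0.0,0.0,0.0],[0,-0.06,0.0,0.06,0.0,0.0,0.0],[0,-0.07,0.0,0.06,0.0,0.0,0.0],[0,-0.06,0.0,0.06,0.0,0.0,0.0],[0,-0.07,0.0,0.06,0.0,0.0,0.0],[0,-0.06,0.0,0.06,0.0,0.0,0.0],[0,-0.07,0.01,0.05,0.0,0.0,0.0],
```

Emit:
{"fn": "arm_command", "kwargs": {"steps": [[[0,0.1,0,0.12,0,0,0],[0,0.1,0,0.12,0,0,0],[0,0.1,0,0.12,0,0,0],[0,0.1,0,0.12,0,0,0],[0,0.1,0,0.12,0,0,0],[0,0.11,-0.01,0.12,0,0,0],[0,0,0,0,0,0,0]]]}}

```text
time_s: 11.22
eef_pos: [552.8, 148.5, 199.9]
ee_rot: [0.014, 0.939, -0.037, 0.342]
force: [-0.8, -0.8, -0.9]
grip_width: 0.252
grip_force: 68.9
```

```bash
python3 look.py a6 648 140 40
```

```text
11.225 [552.8 148.5 199.9] [-0.8 -0.8 -0.9] tip est [650.7 139.1  50.1]
top px =  (190, 164) + (crop - (0, 0) )/ 6.666666666666667
side px =  (195, 209) + (crop - (400, 0) )/ 6.666666666666667
wrist px =  (233, 179) + (crop - (0, 300) )/ 4.0
```

View pics/a6.png

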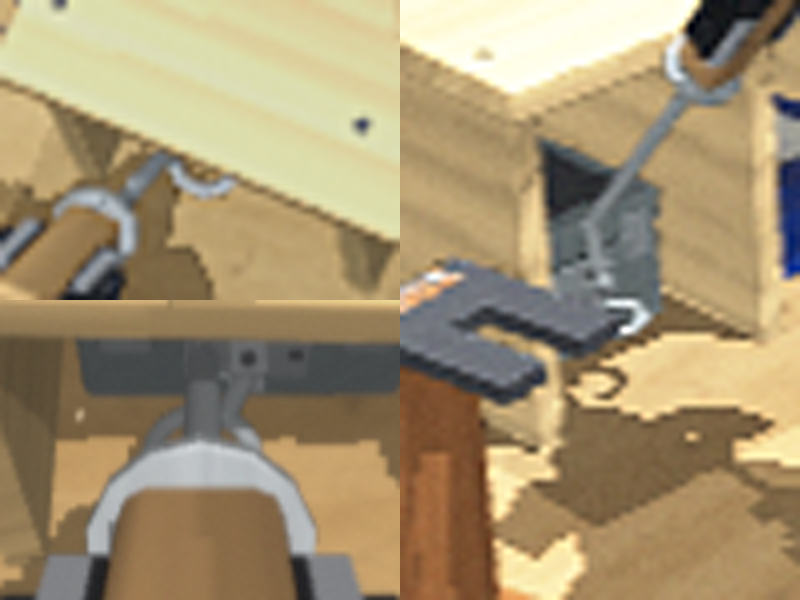

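Tip hangs behind the flange in the wrist view, over the ring; side crop shows tip end at (603,285) and ring's visible right edge at (648,318). Check projections in the side view.

```bash
python3 - <<'E'
from h import *
np.set_printoptions(precision=1,suppress=True)
for n,P in [("tip",(650.7,139.1,50.1)),("ringc",(647.7,139.2,34))]+[(f"ring{a}",(647.7+13.5*np.cos(a),139.2+13.5*np.sin(a),34)) for a in (-3.14,-2.36,-1.57,-.78)]:
    u=proj("side",[P])[0];t=proj("top",[P])[0];print(n,"side crop",(u-[195,209])*6.667+[400,0],"top crop",(t-[190,164])*6.667)
E
```

```text
tip side crop [600.2 282.4] top crop [204.4 139.5]
ringc side crop [607.8 318.2] top crop [205.5 157.1]
ring-3.14 side crop [630.7 327.7] top crop [194.8 187.9]
ring-2.36 side crop [640. 316.] top crop [220.2 185.7]
ring-1.57 side crop [630.5 305.6] top crop [237.1 166.8]
ring-0.78 side crop [607.7 302.8] top crop [235.3 142.1]
```

Emit:
{"fn": "arm_command", "kwargs": {"steps": [[[0,-0.07,0,0.06,0,0,0],[0,-0.07,0,0.06,0,0,0],[0,-0.07,0,0.06,0,0,0],[0,-0.06,0,0.06,0,0,0]]]}}

```text
time_s: 11.88
eef_pos: [549.7, 148.8, 181.8]
ee_rot: [0.014, 0.939, -0.037, 0.342]
force: [-0.2, -0.2, -1.7]
grip_width: 0.245
grip_force: 68.9
```

Emit:
{"fn": "arm_command", "kwargs": {"steps": [[[0,-0.07,0,0.06,0,0,0],[0,-0.06,0,0.06,0,0,0],[0,0,0,0,0,0,0]]]}}

```text
time_s: 12.25
eef_pos: [548.5, 148.8, 173.0]
ee_rot: [0.014, 0.939, -0.037, 0.342]
force: [0.5, 0.1, -2.0]
grip_width: 0.247
grip_force: 68.9
```

Emit:
{"fn": "arm_command", "kwargs": {"steps": [[[0,-0.06,0,0.06,0,0,0],[0,-0.07,0,0.06,0,0,0],[0,0,0,0,0,0,0]]]}}

```text
time_s: 12.62
eef_pos: [547.3, 148.9, 164.2]
ee_rot: [0.014, 0.939, -0.037, 0.342]
force: [0.5, -0.4, -2.1]
grip_width: 0.249
grip_force: 68.9
```

```bash
python3 - <<'E'
from h import *
Q=tool(-.08,40);p,r=pose();t=p+r.apply(TT);print(t)
a=t+[-10.5,-11,0]; d=np.array([-.9963,.0855,0])
plan([(p+a-t,r,6),(p+a-t+d*22,r,6),(p+a-t+d*62,r,8),(p+a-t+d*102,r,8),(p+a-t+d*122,r,4)],0,(p,r))
E
```

```text
[645.13476344 139.52967461  14.27864121]
-> [536.8 137.7 164. ]
[0,-0.02,0.04,-0.02,0.0,0.0,0.0],[0,-0.03,0.04,-0.02,0.0,0.0,0.0],[0,-0.02,0.04,-0.02,0.0,0.0,0.0],[0,-0.03,0.04,-0.02,0.0,0.0,0.0],[0,-0.02,0.04,-0.02,0.0,0.0,0.0],[0,-0.03,0.04,-0.02,0.0,0.0,0.0],
-> [514.9 140.  164.5]
[0,-0.06,0.0,-0.05,0.0,0.0,0.0],[0,-0.05,0.0,-0.05,0.0,0.0,0.0],[0,-0.06,0.0,-0.05,0.0,0.0,0.0],[0,-0.05,0.0,-0.05,0.0,0.0,0.0],[0,-0.06,0.0,-0.04,0.0,0.0,0.0],[0,-0.05,-0.01,-0.05,0.0,0.0,0.0],
-> [474.9 143.2 164.1]
[0,-0.08,0.0,-0.06,0.0,0.0,0.0],[0,-0.08,0.0,-0.06,0.0,0.0,0.0],[0,-0.08,0.0,-0.06,0.0,0.0,0.0],[0,-0.08,0.0,-0.07,0.0,0.0,0.0],[0,-0.07,0.0,-0.06,0.0,0.0,0.0],[0,-0.08,0.0,-0.07,0.0,0.0,0.0],[0,-0.07,0.0,-0.06,0.0,0.0,0.0],[0,-0.08,0.0,-0.07,0.0,0.0,0.0],
-> [435.3 146.8 164. ]
[0,-0.08,0.0,-0.06,0.0,0.0,0.0],[0,-0.08,0.0,-0.06,0.0,0.0,0.0],[0,-0.08,0.0,-0.07,0.0,0.0,0.0],[0,-0.07,0.0,-0.06,0.0,0.0,0.0],[0,-0.08,0.0,-0.07,0.0,0.0,0.0],[0,-0.07,0.0,-0.06,0.0,0.0,0.0],[0,-0.08,0.0,-0.07,0.0,0.0,0.0],[0,-0.07,-0.01,-0.06,0.0,0.0,0.0],
-> [415.2 148.4 164. ]
[0,-0.08,0.0,-0.07,0.0,0.0,0.0],[0,-0.08,0.0,-0.06,0.0,0.0,0.0],[0,-0.07,0.0,-0.07,0.0,0.0,0.0],[0,-0.08,0.0,-0.06,0.0,0.0,0.0],
```

Emit:
{"fn": "arm_command", "kwargs": {"steps": [[[0,-0.02,0.04,-0.02,0,0,0],[0,-0.03,0.04,-0.02,0,0,0],[0,-0.02,0.04,-0.02,0,0,0],[0,-0.03,0.04,-0.02,0,0,0],[0,-0.02,0.04,-0.02,0,0,0],[0,-0.03,0.04,-0.02,0,0,0]]]}}

```text
time_s: 13.38
eef_pos: [537.2, 137.6, 164.7]
ee_rot: [0.014, 0.939, -0.037, 0.342]
force: [2.4, 0.7, -3.1]
grip_width: 0.247
grip_force: 68.7
```

Emit:
{"fn": "arm_command", "kwargs": {"steps": [[[0,-0.06,0,-0.05,0,0,0],[0,-0.05,0,-0.05,0,0,0],[0,-0.06,0,-0.05,0,0,0],[0,-0.05,0,-0.05,0,0,0],[0,-0.06,0,-0.04,0,0,0],[0,-0.05,-0.01,-0.05,0,0,0]]]}}

```text
time_s: 14.12
eef_pos: [515.0, 140.0, 165.0]
ee_rot: [0.014, 0.939, -0.037, 0.342]
force: [3.7, 0.1, -1.9]
grip_width: 0.249
grip_force: 68.5
```

Emit:
{"fn": "arm_command", "kwargs": {"steps": [[[0,-0.08,0,-0.06,0,0,0],[0,-0.08,0,-0.06,0,0,0],[0,-0.08,0,-0.06,0,0,0],[0,-0.08,0,-0.07,0,0,0],[0,-0.07,0,-0.06,0,0,0],[0,-0.08,0,-0.07,0,0,0],[0,-0.07,0,-0.06,0,0,0],[0,-0.08,0,-0.07,0,0,0]]]}}

```text
time_s: 15.12
eef_pos: [474.8, 143.2, 164.5]
ee_rot: [0.014, 0.939, -0.037, 0.342]
force: [4.0, 0.1, -0.6]
grip_width: 0.249
grip_force: 68.6
```

Emit:
{"fn": "arm_command", "kwargs": {"steps": [[[0,-0.08,0,-0.06,0,0,0],[0,-0.08,0,-0.06,0,0,0],[0,-0.08,0,-0.07,0,0,0],[0,-0.07,0,-0.06,0,0,0],[0,-0.08,0,-0.07,0,0,0],[0,-0.07,0,-0.06,0,0,0],[0,-0.08,0,-0.07,0,0,0],[0,-0.07,-0.01,-0.06,0,0,0]]]}}

```text
time_s: 16.12
eef_pos: [435.2, 146.8, 164.4]
ee_rot: [0.014, 0.939, -0.037, 0.342]
force: [4.6, -0.7, -1.2]
grip_width: 0.247
grip_force: 68.6
```

Emit:
{"fn": "arm_command", "kwargs": {"steps": [[[0,-0.08,0,-0.07,0,0,0],[0,-0.08,0,-0.06,0,0,0],[0,-0.07,0,-0.07,0,0,0],[0,-0.08,0,-0.06,0,0,0],[0,0,0,0,0,0,0]]]}}

```text
time_s: 16.75
eef_pos: [414.8, 148.4, 164.1]
ee_rot: [0.014, 0.939, -0.037, 0.341]
force: [3.0, -0.8, -1.2]
grip_width: 0.248
grip_force: 68.7
```

```bash
python3 - <<'E'
from h import *
np.set_printoptions(precision=1,suppress=True)
s=sense();p,r=pose(s);print(s["time_s"],p,s["force"],"tip",p+r.apply(TT))
I=capture("top");J=capture("side");cv2.imwrite("pics/t7.png",I[:,:,::-1]);cv2.imwrite("pics/s7.png",J[:,:,::-1])
w=capture("wrist")[:,:,::-1];cv2.imwrite("pics/w7.png",w)
# predicted case position after pull -> pixel box of its roof in the top view
L=np.zeros((600,800,3),np.uint8)
t=proj("top",[(580,125,40)])[0].astype(int);q=proj("side",[(580,125,40)])[0].astype(int)
a=I[t[1]-45:t[1]+45,t[0]-60:t[0]+60,::-1];b=J[q[1]-90:q[1]+90,q[0]-60:q[0]+60,::-1]
L[:300,:400]=cv2.resize(a,(400,300),interpolation=2);L[:,400:]=cv2.resize(b,(400,600),interpolation=2);L[300:,:400]=cv2.resize(w[50:350,80:480],(400,300))
print("top origin",t-[60,45],"side origin",q-[60,90],"scale 3.333");cv2.imwrite("pics/a7.png",L)
E
```

```text
16.75 [414.8 148.4 164.1] [ 3.  -0.8 -1.2] tip [512.6 139.   14.2]
top origin [157 166] side origin [187 170] scale 3.333
```

View pics/a7.png

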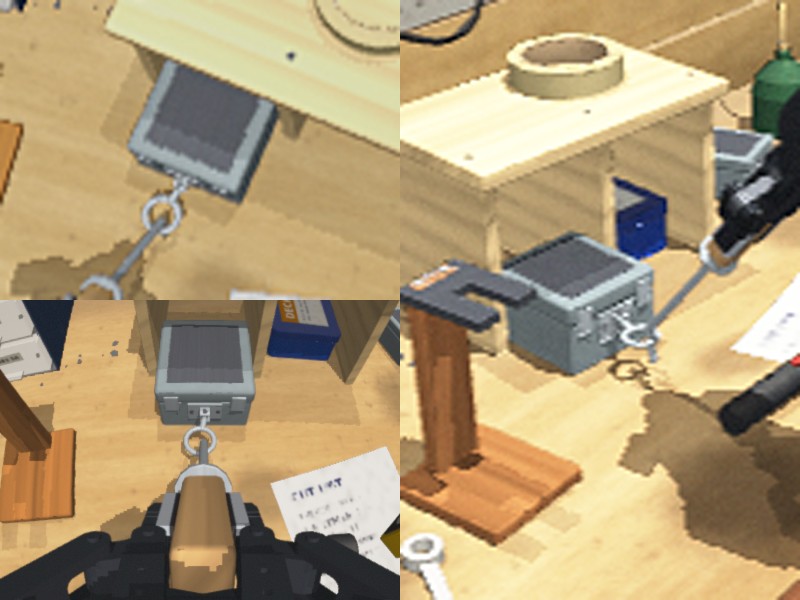

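All pulled well: the case stands straight in front of the board, ring on the hook at (200,441) in the wrist crop; front bottom corners at wrist px (238,172),(328,174), roof front corners in top crop (130,145),(240,200). Measure how far it is out.

```bash
python3 - <<'E'
from h import *
np.set_printoptions(precision=1,suppress=True)
ps=pose()
k=3.3333
C=[plane("top",(157+130/k,166+143/k),64),plane("top",(157+240/k,166+200/k),58)]+[hit(wray(u,ps),1) for u in [(238,172),(328,174)]]
E0=np.array([606.1,-74.7]);E1=np.array([630.4,201.9]);d=(E1-E0)/np.linalg.norm(E1-E0);n=np.array([d[1],-d[0]])
for c in C: print(c,"out by",-(c[:2]-E0)@n)
# board edge re-measured: top view, upper front edge corners at z=171
print([hit(wray((80+x,50+y),ps),0) for x,y in [(200,441)]], hit(wray((280,191),ps),34))
for q in [(109,32),(400,150)]:
    c=plane("top",(157+q[0]/k,166+q[1]/k),155);print("edge",c,-(c[:2]-E0)@n)
E
```

```text
[566.3 177.2  64. ] out by 61.716540823418086
[549.8  81.3  58. ] out by 69.69484439665182
[567.9 184.5   1. ] out by 60.746196702577805
[557.5  86.7   1. ] out by 62.4992250709152
[array([239.4, 164.4,   0. ])] [523.4 141.6  34. ]
edge [625. 201. 155.] 5.291968864338209
edge [603.8 -32.1 155. ] 5.971956927103386
```

Half-out margin is ~8–12 mm; draw 8 mm more, then relax by 7 mm, and lift out along the tip's axis.

Emit:
{"fn": "arm_command", "kwargs": {"steps": [[[0,-0.06,0,-0.05,0,0,0],[0,-0.06,0,-0.05,0,0,0],[0,0,0,0,0,0,0],[0,0.06,0,0.05,0,0,0],[0,0.05,0,0.04,0,0,0],[0,0,0,0,0,0,0]]]}}

```text
time_s: 17.65
eef_pos: [414.8, 148.4, 164.4]
ee_rot: [0.014, 0.939, -0.037, 0.342]
force: [0.3, -0.8, -1.5]
grip_width: 0.248
grip_force: 68.9
```

Emit:
{"fn": "arm_command", "kwargs": {"steps": [[[0,0.07,0,-0.06,0,0,0],[0,0.06,0,-0.06,0,0,0],[0,0.07,0,-0.06,0,0,0],[0,0.06,0,-0.06,0,0,0]]]}}

```text
time_s: 18.15
eef_pos: [416.8, 148.3, 182.1]
ee_rot: [0.014, 0.939, -0.037, 0.342]
force: [-0.5, 1.0, -1.4]
grip_width: 0.247
grip_force: 68.9
```

Emit:
{"fn": "arm_command", "kwargs": {"steps": [[[0,0.07,0,-0.06,0,0,0],[0,0.06,0,-0.06,0,0,0],[0,0.07,0,-0.06,0,0,0],[0,0.06,0,-0.06,0,0,0],[0,0.07,0,-0.06,0,0,0],[0,0.07,0,-0.06,0,0,0],[0,0.07,0,-0.06,0,0,0],[0,0,0,0,0,0,0]]]}}

```text
time_s: 19.15
eef_pos: [421.6, 148.0, 213.6]
ee_rot: [0.014, 0.939, -0.037, 0.342]
force: [-0.3, -0.7, -2.1]
grip_width: 0.248
grip_force: 68.9
```

```bash
python3 - <<'E'
from h import *
np.set_printoptions(precision=1,suppress=True)
s=sense();p,r=pose(s);print(s["time_s"],p,s["force"],"tip",p+r.apply(TT),r.as_euler("zyx"))
w=capture("wrist")[:,:,::-1];cv2.imwrite("pics/w8.png",w);cv2.imwrite("pics/t8.png",capture("top")[:,:,::-1])
Q=tool(0,0)
plan([(p+np.array([-45,2,40]),tool(-.07,30),4),((405,250,275),tool(-.03,12),5),((412,314,222),Q,5)],0)
E
```

```text
19.15 [421.6 148.  213.6] [-0.3 -0.7 -2.1] tip [519.6 138.6  63.8] [0.1 0.7 3.1]
-> [376.7 149.9 253.6]
[0,-0.04,0.01,-0.3,0.01,-0.29,-0.01],[0,-0.05,0.01,-0.3,0.01,-0.29,-0.01],[0,-0.07,0.0,-0.29,0.01,-0.29,-0.02],[0,-0.08,0.01,-0.29,0.01,-0.29,-0.01],
-> [405.2 250.  275.2]
[0,0.12,-0.41,-0.03,0.02,-0.42,-0.05],[0,0.12,-0.41,-0.04,0.02,-0.42,-0.05],[0,0.12,-0.4,-0.04,0.02,-0.42,-0.05],[0,0.11,-0.41,-0.05,0.02,-0.42,-0.05],[0,0.12,-0.4,-0.06,0.02,-0.42,-0.05],
-> [412.  313.9 221.8]
[0,-0.02,-0.26,0.21,0.0,-0.28,-0.04],[0,-0.02,-0.26,0.21,0.0,-0.28,-0.04],[0,0.0,-0.25,0.22,0.01,-0.28,-0.04],[0,0.0,-0.26,0.21,0.0,-0.28,-0.04],[0,0.02,-0.25,0.22,0.01,-0.27,-0.04],
```

Emit:
{"fn": "arm_command", "kwargs": {"steps": [[[0,-0.04,0.01,-0.3,0.01,-0.29,-0.01],[0,-0.05,0.01,-0.3,0.01,-0.29,-0.01],[0,-0.07,0,-0.29,0.01,-0.29,-0.02],[0,-0.08,0.01,-0.29,0.01,-0.29,-0.01]]]}}

```text
time_s: 19.75
eef_pos: [376.2, 149.9, 253.9]
ee_rot: [0.009, 0.965, -0.034, 0.258]
force: [0.3, -0.3, -1.1]
grip_width: 0.248
grip_force: 68.9
```

Emit:
{"fn": "arm_command", "kwargs": {"steps": [[[0,0.12,-0.41,-0.03,0.02,-0.42,-0.05],[0,0.12,-0.41,-0.04,0.02,-0.42,-0.05],[0,0.12,-0.4,-0.04,0.02,-0.42,-0.05],[0,0.11,-0.41,-0.05,0.02,-0.42,-0.05],[0,0.12,-0.4,-0.06,0.02,-0.42,-0.05]]]}}

```text
time_s: 20.38
eef_pos: [405.4, 250.7, 275.2]
ee_rot: [0.001, 0.995, -0.015, 0.103]
force: [-0.2, -0.3, -1.4]
grip_width: 0.251
grip_force: 69.0
```

Emit:
{"fn": "arm_command", "kwargs": {"steps": [[[0,-0.02,-0.26,0.21,0,-0.28,-0.04],[0,-0.02,-0.26,0.21,0,-0.28,-0.04],[0,0,-0.25,0.22,0.01,-0.28,-0.04],[0,0,-0.26,0.21,0,-0.28,-0.04],[0,0.02,-0.25,0.22,0.01,-0.27,-0.04],[0,0,0,0,0,0,0]]]}}

```text
time_s: 21.12
eef_pos: [412.1, 314.0, 220.8]
ee_rot: [0.0, 1.0, 0.0, -0.0]
force: [-0.2, -0.1, -2.2]
grip_width: 0.245
grip_force: 69.0
```

```bash
python3 - <<'E'
from h import *
np.set_printoptions(precision=1,suppress=True)
s=sense();p,r=pose(s);print(s["time_s"],p,s["force"],s["ee_rot"])
Q=tool(0,0)
plan([((460,317.4,217),Q,4),((507.5,321,217),Q,5),((507.5,321,202),Q,4)],0)
for n in("side","top","wrist"): cv2.imwrite(f"pics/{n}9.png",capture(n)[:,:,::-1])
# fork (dark) extent check against first side picture: unchanged stand
a=cv2.imread("pics/side0.png").astype(int);b=cv2.imread("pics/side9.png").astype(int)
print("stand shift diff",np.abs(a-b)[300:325,195:235].mean())
E
```

```text
21.125 [412.1 314.  220.8] [-0.2 -0.1 -2.2] [ 0.  1.  0. -0.]
-> [460.1 317.5 216.8]
[0,0.24,-0.02,0.02,0.0,0.0,0.0],[0,0.24,-0.02,0.02,0.0,0.0,0.0],[0,0.24,-0.01,0.02,0.0,0.0,0.0],[0,0.24,-0.02,0.02,0.0,0.0,0.0],
-> [507.6 321.  217.2]
[0,0.19,-0.01,0.0,0.0,0.0,0.0],[0,0.19,-0.01,0.0,0.0,0.0,0.0],[0,0.19,-0.02,0.0,0.0,0.0,0.0],[0,0.19,-0.01,0.0,0.0,0.0,0.0],[0,0.19,-0.02,-0.01,0.0,0.0,0.0],
-> [507.6 321.  202.2]
[0,0.0,0.0,0.08,0.0,0.0,0.0],[0,0.0,0.0,0.07,0.0,0.0,0.0],[0,0.0,0.0,0.08,0.0,0.0,0.0],[0,0.0,0.0,0.07,0.0,0.0,0.0],
stand shift diff 45.64666666666667
```

```bash
python3 - <<'E'
from h import *
a=cv2.imread("pics/crop4.png")[300:,:400];b=cv2.imread("pics/wrist9.png")[105:405,80:480]
def st(im):
    h=cv2.cvtColor(im,cv2.COLOR_BGR2GRAY).astype(np.float32);return h[80:225,140:260]
print("phase shift px",cv2.phaseCorrelate(st(a),st(b),cv2.createHanningWindow((120,145),cv2.CV_32F)), "diff",np.abs(st(a)-st(b)).mean())
t=cv2.matchTemplate(b,a[100:230,165:245],cv2.TM_CCOEFF_NORMED);_,v,_,l=cv2.minMaxLoc(t);print(v,l,"ref (165,100)")
E
```

```text
phase shift px ((0.10962437432286976, -0.10403390699565307), 0.9027228730519613) diff 2.985977
0.993638813495636 (165, 100) ref (165,100)
```

Emit:
{"fn": "arm_command", "kwargs": {"steps": [[[0,0.24,-0.02,0.02,0,0,0],[0,0.24,-0.02,0.02,0,0,0],[0,0.24,-0.01,0.02,0,0,0],[0,0.24,-0.02,0.02,0,0,0],[0,0,0,0,0,0,0]]]}}

```text
time_s: 21.9
eef_pos: [460.8, 317.3, 217.6]
ee_rot: [-0.0, 1.0, -0.0, 0.0]
force: [0.3, 0.2, -2.1]
grip_width: 0.251
grip_force: 69.0
```

No slip in the grip. Insert and lower.

Emit:
{"fn": "arm_command", "kwargs": {"steps": [[[0,0.19,-0.01,0,0,0,0],[0,0.19,-0.02,0,0,0,0],[0,0.19,-0.01,0,0,0,0],[0,0.19,-0.02,0,0,0,0],[0,0.19,-0.01,0,0,0,0],[0,0,0,0,0,0,0]]]}}

```text
time_s: 22.65
eef_pos: [508.1, 320.8, 217.8]
ee_rot: [-0.0, 1.0, -0.0, 0.0]
force: [-0.2, 0.1, -1.9]
grip_width: 0.246
grip_force: 69.0
```

Emit:
{"fn": "arm_command", "kwargs": {"steps": [[[0,0,0,0.08,0,0,0],[0,0,0,0.07,0,0,0],[0,0,0,0.08,0,0,0],[0,0,0,0.06,0,0,0],[0,0,0,0,0,0,0]]]}}

```text
time_s: 23.28
eef_pos: [507.5, 320.9, 203.3]
ee_rot: [-0.0, 1.0, 0.0, 0.0]
force: [0.0, -0.3, -2.2]
grip_width: 0.249
grip_force: 69.0
```

Emit:
{"fn": "arm_command", "kwargs": {"steps": [[[0,0,0,0.02,0,0,0],[0,0,0,0.01,0,0,0],[0,0,0,0,0,0,0]]]}}

```text
time_s: 23.65
eef_pos: [507.6, 320.9, 202.0]
ee_rot: [-0.0, 1.0, 0.0, 0.001]
force: [-0.4, -0.0, -0.9]
grip_width: 0.249
grip_force: 69.0
```

Emit:
{"fn": "arm_command", "kwargs": {"steps": [[[0,0,0,0.01,0,0,0],[0,0,0,0,0,0,0]]]}}

```text
time_s: 23.9
eef_pos: [507.5, 320.9, 201.5]
ee_rot: [-0.0, 1.0, 0.0, 0.0]
force: [-0.5, 0.3, -1.4]
grip_width: 0.246
grip_force: 69.0
```

Emit:
{"fn": "arm_command", "kwargs": {"steps": [[[0,0,0,0.01,0,0,0],[0,0,0,0.01,0,0,0],[0,0,0,0,0,0,0]]]}}

```text
time_s: 24.28
eef_pos: [507.6, 320.9, 201.3]
ee_rot: [-0.0, 1.0, 0.0, 0.001]
force: [-2.8, -1.1, 4.9]
grip_width: 0.245
grip_force: 69.9
```

Seated (same height and contact force as at take-up). Release and rise straight up.

Emit:
{"fn": "arm_command", "kwargs": {"steps": [[[0.4,0,0,0,0,0,0],[0.7,0,0,0,0,0,0],[1,0,0,0,0,0,0],[1,0,0,0,0,0,0],[1,0,0,0,0,0,0],[1,0,0,0,0,0,0],[1,0,0,0,0,0,0],[1,0,0,0,0,0,0]]]}}

```text
time_s: 25.28
eef_pos: [507.6, 320.9, 200.5]
ee_rot: [-0.0, 1.0, 0.0, 0.0]
force: [-0.6, -0.4, -0.8]
grip_width: 0.998
grip_force: 0.0
```

Emit:
{"fn": "arm_command", "kwargs": {"steps": [[[1,0,0,-0.2,0,0,0],[1,0,0,-0.4,0,0,0],[1,0,0,-0.4,0,0,0],[1,0,0,-0.4,0,0,0],[1,0,0,-0.4,0,0,0],[1,0,0,-0.4,0,0,0],[1,0,0,0,0,0,0]]]}}

```text
time_s: 26.15
eef_pos: [507.8, 321.0, 312.4]
ee_rot: [-0.001, 1.0, 0.0, 0.002]
force: [-0.4, -0.4, -0.3]
grip_width: 1.002
grip_force: 0.0
```

```bash
python3 - <<'E'
from h import *
np.set_printoptions(precision=2,suppress=True)
s=sense();ps=pose(s);print(s["time_s"],ps[0],s["force"])
I={n:capture(n)[:,:,::-1] for n in("side","top","wrist")}
for n in I: cv2.imwrite(f"pics/{n}10.png",I[n])
a=cv2.imread("pics/w3.png")
# handle in wrist view versus before the take
t=cv2.matchTemplate(I["wrist"].copy(),a[185:240,255:305],cv2.TM_CCOEFF_NORMED);_,v,_,l=cv2.minMaxLoc(t);print("handle",v,l,"ref (255,185)")
for n,(x,y,w,h) in {"side":(195,220,40,100),}.items():
    A=cv2.imread("pics/side0.png")[y:y+h,x:x+w];t=cv2.matchTemplate(I[n].copy(),A,cv2.TM_CCOEFF_NORMED);_,v,_,l=cv2.minMaxLoc(t);print("stand+hook side",v,l,"ref",(x,y))
# case front bottom edge in side view now vs when pulled (a template of the case from s7)
A=cv2.imread("pics/s7.png")[240:282,220:262];t=cv2.matchTemplate(I["side"].copy(),A,cv2.TM_CCOEFF_NORMED);_,v,_,l=cv2.minMaxLoc(t);print("case",v,l,"ref (220,240); 8mm nearer expected",proj("side",[(572,126,30)])-proj("side",[(580,125.3,30)]))
# bystanders unchanged in top view
B=cv2.imread("pics/top0.png")
for n,(x,y,w,h) in {"tape_roll":(245,140,50,45),"tin":(338,260,40,40),"oil":(380,190,40,35),"decoy":(320,188,36,50),"measure":(252,282,36,22)}.items():
    t=cv2.matchTemplate(I["top"].copy(),B[y:y+h,x:x+w],cv2.TM_CCOEFF_NORMED);_,v,_,l=cv2.minMaxLoc(t);print(n,round(v,3),l,(x,y))
E
```

```text
26.15 [507.79 321.02 312.41] [-0.45 -0.45 -0.25]
handle 0.9748240113258362 (258, 184) ref (255,185)
stand+hook side 0.6299334168434143 (9, 203) ref (195, 220)
case 0.8688106536865234 (222, 241) ref (220,240); 8mm nearer expected [[1.99 0.99]]
tape_roll 0.998 (245, 140) (245, 140)
tin 1.0 (338, 260) (338, 260)
oil 0.999 (380, 190) (380, 190)
decoy 0.999 (320, 188) (320, 188)
measure 0.928 (252, 282) (252, 282)
```

```bash
python3 -c "
from rig import *
print(finish_job())"
```

```text
the job is handed in; nothing more can be done
None
```

The job is handed in at about 26 s: I drew the case out with the hook until it stood about 65–70 mm in front of the board (half is 50 mm), then unhooked, hung the hook back in its notch and let go. The five bystanders I compared (tape roll, paint tin, oil can, tape measure and the second case outside the riser) had not moved; I did not re-check the torch, screw box or offcut.

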